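Roll down the grip strips of a foot-rest board

TASK

Take the spring-loaded hand roller from its stand by its wide flat handle and roll its drum along the foot-rest board from one end strip across to the other, rolling rather than dabbing and pressing firmly all the way (about 12 N is right, never over 30 N), so that all six rubber grip strips are pushed fully home in their slots. Press the strips with the roller only, not with the fingers; then set the roller back in its stand just as it stood, let go of it, and do not shift the oil can, shoe and thread spool that stand around.

Things in the scene. Friction and masses are not known exactly. Their poses are not given: they have to be found in the camera images.
- board: Fixed wooden board, 130 mm (its x) by 232 mm (y), top 30 mm above the bench; origin at the centre of its underside, on the bench. Six rubber strips, each 100 mm along x and 22 mm along y, centred at y = -75, -45, -15, 15, 45, 75 mm (strip_1 to strip_6); a strip's top is 36 mm above the bench when up, 32 mm when fully home. Roll along y.
- stand: Fixed wooden stand of the roller: base 150 x 116 x 10 mm (x = -95 to +55 mm), a V trough 70 mm long along y for the drum, and toward -x a plain steel cross-bar on two posts, about 100 mm high, on which the roller's sleeve leans. Origin on the bench under the drum's axis.
- cradle (a point): Where the middle of the drum belongs in the stand: above the stand's origin, 45 mm over the bench. z is the way the handle leans there: up, 30 degrees off vertical toward the stand's -x; y is the drum's axis. Fixed to the stand.
- roller_grip (a point): Centre of the roller's flat wooden handle: 16 mm thick (x), 110 mm wide (y, along the drum's axis; too wide to grasp), 40 mm along z. Pinch the 16 mm, fingers pointing along -z. z points up the handle, away from the drum, whose axis lies 108 mm from here along -z. Below the handle a round 16 mm sleeve, on the stand's rest 46 mm from here. Roller about 0.3 kg, loose.
- drum_mid (a point): Middle of the roller's rubber drum, on its axis: 44 mm in diameter, 80 mm long, free to turn in its yoke. The yoke slides up into the handle on a spring: it gives from 3 N, 1 mm for each further 1.2 N, 15 mm at most (about 21 N; rigid beyond).
- drum (a joint): Turn of the roller's drum in its yoke, rad (free, 0 at the start; 22 mm of rolling for 1 rad, either sign).
- oiler: Bystander: small brass oil can with a thin spout, 58 mm across, 125 mm tall; origin at the centre of its underside. Loose.
- work_shoe: Bystander: white work shoe with a dark sole, 280 x 101 x 95 mm; origin at the centre of its underside. Loose.
- thread_spool: Bystander: wooden spool of thread standing on end, 40 mm across, 50 mm tall; origin at the centre of its underside. Loose.
- strip_1 (a joint): How far grip strip 1 (centred at the board's y = -75 mm) is pushed down, m: 0 fully up, 0.004 fully home. Held by friction: moves when pressed with more than about 7 N, and stays where it is left. At the start 0 to 0.001.
- strip_2 (a joint): How far grip strip 2 (centred at the board's y = -45 mm) is pushed down, m: 0 fully up, 0.004 fully home. Held by friction: moves when pressed with more than about 7 N, and stays where it is left. At the start 0 to 0.001.
- strip_3 (a joint): How far grip strip 3 (centred at the board's y = -15 mm) is pushed down, m: 0 fully up, 0.004 fully home. Held by friction: moves when pressed with more than about 7 N, and stays where it is left. At the start 0 to 0.001.
- strip_4 (a joint): How far grip strip 4 (centred at the board's y = 15 mm) is pushed down, m: 0 fully up, 0.004 fully home. Held by friction: moves when pressed with more than about 7 N, and stays where it is left. At the start 0 to 0.001.
- strip_5 (a joint): How far grip strip 5 (centred at the board's y = 45 mm) is pushed down, m: 0 fully up, 0.004 fully home. Held by friction: moves when pressed with more than about 7 N, and stays where it is left. At the start 0 to 0.001.
- strip_6 (a joint): How far grip strip 6 (centred at the board's y = 75 mm) is pushed down, m: 0 fully up, 0.004 fully home. Held by friction: moves when pressed with more than about 7 N, and stays where it is left. At the start 0 to 0.001.

How it is judged:
On the way, in this order (a step that is already met when the one before it is completed fails the run):
1. the roller is lifted out of its stand (distance between drum_mid and cradle above 0.05 m and contact force between the fingers and roller above 1 N), for 0.2 s.
2. all six strips are pushed at least 3 of their 4 mm home, with the drum having rolled a net 4.5 rad (99 mm) or more (value of joint each of strip_1, strip_2, strip_3, strip_4, strip_5, strip_6 above 0.003 m and (value of joint drum above 4.5 rad or value of joint drum below -4.5 rad)), for 0.1 s.
At the end, for the whole second after the job is handed in: All six strips stand at least 3 mm below their raised height (4 mm is fully home); the roller is at rest back in its stand, the middle of its drum within 12 mm of the cradle point, its handle within 0.15 rad of the stand's lean (value of joint each of strip_1, strip_2, strip_3, strip_4, strip_5, strip_6 above 0.003 m and distance between drum_mid and cradle below 0.012 m and angle between the z axis of roller_grip and the z axis of cradle, either way round below 0.15 rad and linear speed of roller below 0.02 m/s); the robot touches nothing.
It fails at once if the roller presses on the board or its strips with more than 30 N (contact force between roller and board above 30 N).
It fails at once if the fingers touch the board or its strips (over 1 N) (contact force between the fingers and board above 1 N).
It fails at once if the oil can, shoe or thread spool is shifted by more than 30 mm (distance of any of oiler, work_shoe, thread_spool from where it was at the start of the episode above 0.03 m).
It also fails if it takes over 61 s, if anything falls off the work surface, if the arm or the gripper's body presses on something with over 40 N, if the wrist force passes 120 N, or if a joint passes its speed limit or range.

ROBOT

A 6-joint arm with a two-finger parallel gripper is mounted at the origin on a cart in front of the work surface, level with it; the furniture and walls round the work are solid. World frame = base frame: x ahead of the robot, y to its left, z up, the work surface at z = 0. Lengths are in m, angles in rad, forces in N, time in s.
With the tool pointing down it reaches from about 0.35 to 0.85 m from the base axis. Payload 8.1 kg.
Tool frame: the origin (TCP) lies at the very end of the fingers, on their centre line; the grasp point (between the pads) lies 19 mm behind it (robot.grip_depth is the distance from the TCP to the grasp point, in m); z points along the fingers, y is the line along which they close (so a half turn about z gives the same grasp; the last joint's range is limited). The gripper opens to 93 mm and grips with 3 to 60 N. Pads are 15 mm wide; open, the fingers measure 128 mm over their backs; the gripper's body (75 mm by 188 mm) begins 65 mm behind the grasp point.
Start: joints at [1.129, 0.13, 1.488, -0, 1.523, -0.085], TCP at [0.21, 0.562, 0.219] pointing down, gripper open.
Joint ranges: [-2.96, 2.96], [-0.89, 2.26], [0.02, 2.5], [-1.34, 4.48], [0, 2.73], [-2.66, 2.66]. Speed limits (rad/s): [2.39, 2.39, 2.79, 3.14, 3.14, 3.14].

INTERFACE

Orientations are given as a rotation vector (axis times angle).
In Python, from plant import robot gives the robot as it stands. The module is installed in compiled form; this text tells all that it offers.
- The arm moves only by the shell command python3 -m jog 'ROWS' [FORCE]. ROWS is JSON, a list that holds one entry, the list of rows, each a list of 7 numbers: the turn, a rotation vector about the tool's x, y, z in degrees, then the shift along the tool's x, y, z in cm, then the finger opening in cm, from 0 to 9.3. A call has 1 to 5 rows; each row shifts and turns the commanded pose from where the row before left it, along the tool's axes as they then stand; what a row does not reach is not made up. A row lasts 1/12 s, in which the tool goes at most 41.7 mm and 7.16 degrees, less where a joint would pass 70% of its speed; a pose out of reach is approached as far as the arm can. A call is refused whole if a number of a shift passes 4.17 or a number of a turn 7.16, either way. A call with a gripper value outside its range is refused whole. The fingers move at their own pace and stop on an object; FORCE is the grip in N (left out, the last holds). Time passes only in rows, so rows that do not move let the fingers close. It gives the time, the measured TCP pose, the force and the opening at its end, in the units of the state.
- robot.read_state(): the state, without advancing time (a new reading comes with each control period).
- robot.read_camera(name): name is "side" or "top"; returns a dict with "img" (420x560x3 uint8, red, green, blue), "fx", "fy", "cx", "cy" (pixels), "extrinsics" (4x4, takes a point from camera to world coordinates). Camera axes: x right, y up, looking along -z (the intrinsics and any distortion apply to the point x, -y, -z); pixel columns grow to the right and rows downward; lengths in m; the calibration is good to about 2 mm. A picture is of the moment at which its call begins. There is no depth.
- robot.close_job(): hands the job in, once; it reports no verdict.
Trained networks look in a picture, given as the dict that the camera call returned (one of the last four; its "shot" number tells which), for a name from the list of things; names that differ only in an ending like _2 or _b are one class to them, and where a whole thing is asked for, a point or a joint stands for the part that bears it (a point fixed in the world has none). Each returns a list of dicts, best first, with "confidence" (0 to 1); they miss things now and then, are a little off and sometimes report something else, mostly with a low value. They report only what shows in the picture. A call takes as long as a camera call.
- robot.masks_of(picture, label): "pixels" (420x560 bool, what is visible of it) and "point" ([column, row] in pixels, amid what is visible of it).
- robot.pinpoint(picture, label): "point" ([column, row] in pixels: a listed point, or the origin of a listed thing).
The state is a dict: "t": time; "q": joint angles; "dq": joint speeds; "joint_torque": joint torques, N m; "tool_pos": TCP position; "orientation": TCP orientation; "force": force on the tool from outside, world axes, zero at the start; "wrist_torque": the same for the moment, N m; "opening": finger opening in m.
Only numpy, scipy, OpenCV 4.12 (cv2) and the standard library are available. Lean on these libraries where they do the work, as an engineer would, in place of code of your own. Each camera call takes 0.05 s, during which the arm holds its last target. There are 200 camera calls.

## Working session

There is one attempt and no reset: what is moved stays moved. The work goes in short steps, Python scripts to look and compute and a shell command to move; the robot and the scene stay as the last step left them, time stands still between calls to the robot, and variables do not carry over. Pictures are saved under pics/ and viewed, on a budget of 10 in all, crops included, one or two more only if the job needs it, and the job is handed in when it is done.

```bash
mkdir -p pics
cat > h.py <<'E'
import numpy as np,cv2
from plant import robot
from scipy.spatial.transform import Rotation as R
def ray(c,p):
    d=np.array([(p[0]-c['cx'])/c['fx'],-(p[1]-c['cy'])/c['fy'],-1.])
    E=np.array(c['extrinsics']);return E[:3,3],E[:3,:3]@d
def onz(c,p,z):
    o,d=ray(c,p);return o+d*(z-o[2])/d[2]
def tri(c1,p1,c2,p2):
    o1,d1=ray(c1,p1);o2,d2=ray(c2,p2)
    s=np.linalg.lstsq(np.c_[d1,-d2],o2-o1,rcond=None)[0]
    a=o1+s[0]*d1;b=o2+s[1]*d2
    return (a+b)/2,np.linalg.norm(a-b)
def proj(c,P):
    E=np.array(c['extrinsics']);q=E[:3,:3].T@(np.asarray(P)-E[:3,3])
    return [c['cx']+c['fx']*q[0]/-q[2],c['cy']-c['fy']*q[1]/-q[2]]
def save(c,n): cv2.imwrite('pics/'+n,c['img'][:,:,::-1])
E
python3 - <<'E'
from h import *
np.set_printoptions(precision=4,suppress=True)
cs={n:robot.read_camera(n) for n in('top','side')}
print([k for k in cs['top']])
for n,c in cs.items():
    save(c,n+'0.png');print(n,c['fx'],c['cx'],c['cy'],np.array(c['extrinsics'])[:3])
for l in 'board stand cradle roller_grip drum_mid oiler work_shoe thread_spool strip_1'.split():
    r={}
    for n,c in cs.items():
        r[n]=robot.pinpoint(c,l); print(l,n,[(np.round(x['point'],1),round(x['confidence'],2)) for x in r[n][:6]])
    if r['top'] and r['side']: print('   ',*tri(cs['top'],r['top'][0]['point'],cs['side'],r['side'][0]['point']))
    if r['top']: print('  z0',onz(cs['top'],r['top'][0]['point'],0))
print(robot.read_state())
E
```

```text
['img', 'fx', 'fy', 'cx', 'cy', 'extrinsics', 'shot']
top 485.6158528678931 271.28680805906754 211.83396198326497 [[ 0.0194  0.9882 -0.1516  0.4154]
 [-0.9995  0.0232  0.0228  0.1184]
 [ 0.0261  0.1511  0.9882  1.069 ]]
side 460.0186805555588 284.5276800474256 214.1489840033881 [[ 0.9748  0.1209 -0.1876  0.41  ]
 [-0.2227  0.4732 -0.8523 -0.6684]
 [-0.0143  0.8726  0.4882  0.5445]]
board top [(array([325.3, 226. ]), 0.62)]
board side [(array([288.6, 302.6]), 0.69), (array([274.1, 253.9]), 0.4)]
    [ 0.5536 -0.0285 -0.0084] 0.004310351667281383
  z0 [ 0.5503 -0.0271  0.    ]
stand top [(array([175.8, 236. ]), 0.76)]
stand side [(array([243.1, 216.1]), 0.95)]
    [ 0.5209  0.3032 -0.0031] 0.00018574676729934736
  z0 [0.5207 0.3027 0.    ]
cradle top [(array([173.7, 233.5]), 0.77)]
cradle side [(array([241.3, 197.1]), 0.84), (array([242.3, 200.8]), 0.41)]
    [0.5199 0.2985 0.0513] 0.0017646955169415522
  z0 [0.5261 0.3076 0.    ]
roller_grip top [(array([139.3, 219.9]), 0.8)]
roller_grip side [(array([244.4, 151.3]), 0.55)]
    [0.5375 0.3483 0.1452] 0.0036071796970281633
  z0 [0.5546
[... 319 characters left out ...]
rray([279.5, 147.7]), 0.25)]
oiler side [(array([205.9, 265.4]), 0.9)]
    [ 0.4185  0.1154 -0.0009] 0.002917817398521357
  z0 [0.4199 0.1154 0.    ]
work_shoe top [(array([276.6, 151.9]), 0.88)]
work_shoe side [(array([353.4, 255.2]), 0.71)]
    [ 0.7208  0.0838 -0.0059] 0.0034183522266609135
  z0 [0.7174 0.0843 0.    ]
thread_spool top [(array([257.4, 219.8]), 0.56)]
thread_spool side [(array([274.8, 252.5]), 0.61), (array([242.9, 201.5]), 0.16)]
    [0.5614 0.1241 0.0011] 0.0014255499737030439
  z0 [0.5608 0.1242 0.    ]Traceback (most recent call last):
  File "<stdin>", line 10, in <module>
ValueError: it knows: board, cradle, drum_mid, oiler, roller_grip, stand, thread_spool, work_shoe
```

View pics/top0.png

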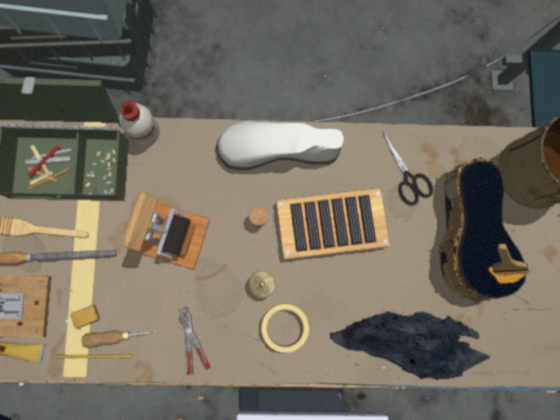

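View pics/side0.png

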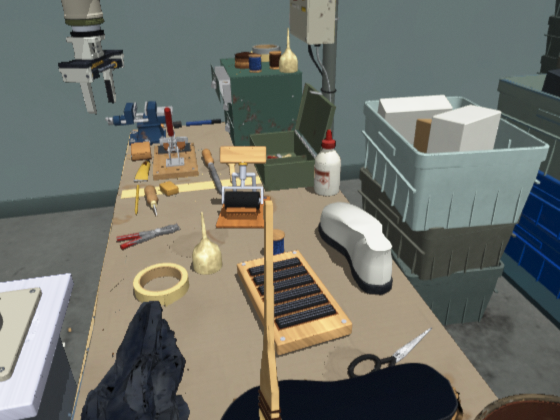

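Run:
```python
from h import *
np.set_printoptions(precision=4,suppress=True)
cs={n:robot.read_camera(n) for n in('top','side')}
for n,c in cs.items():
  for l in ('board','stand','roller_grip','drum_mid'):
    m=robot.masks_of(c,l)
    for x in m[:2]: 
        ys,xs=np.nonzero(x['pixels']); print(n,l,round(x['confidence'],2),x['pixels'].sum(),xs.min(),xs.max(),ys.min(),ys.max())
        if n=='top':
            for z in (.0,.03,.15):
                q=np.array([onz(c,p,z)[:2] for p in zip(xs,ys)],np.float32)*1000
                print('   z',z,cv2.minAreaRect(q))
a=cs['top']['img'][185:275,110:215];b=cs['side']['img'][140:235,205:280]
C=[cs['top']['img'][183:273,112:217],cs['top']['img'][180:270,272:392]]
C=[cv2.resize(x,None,fx=3.5,fy=3.5,interpolation=cv2.INTER_CUBIC) for x in C]
h=min(x.shape[0] for x in C);cv2.imwrite('pics/crop.png',np.hstack([x[:h] for x in C])[:,:,::-1])
print(robot.read_state())
```

```text
top board 0.7 6381 276 389 188 258
   z 0.0 ((558.0992431640625, -41.53752136230469), (135.0616455078125, 241.0103302001953), 8.006425857543945)
   z 0.03 ((554.0931396484375, -37.048500061035156), (131.2711639404297, 234.24644470214844), 8.006414413452148)
   z 0.15 ((538.0687866210938, -19.092193603515625), (116.10940551757812, 207.191162109375), 8.006426811218262)
top stand 0.78 1773 139 207 203 267
   z 0.0 ((523.0209350585938, 304.3028564453125), (127.5962905883789, 117.63459014892578), 74.17111206054688)
   z 0.03 ((519.9993286132812, 299.08612060546875), (124.01534271240234, 114.33325958251953), 74.171142578125)
   z 0.15 ((507.9127197265625, 278.2191162109375), (109.69164276123047, 101.1279067993164), 74.17113494873047)
top roller_grip 0.86 2341 122 189 192 257
   z 0.0 ((539.0293579101562, 343.8731994628906), (132.363037109375, 127.53887939453125), 71.61148834228516)
   z 0.03 ((535.5584106445312, 337.5459899902344), (128.64833068847656, 123.95957946777344), 71.61143493652344)
   z 0.15 ((521.6747436523438, 312.23687744140625), (113.78955841064453, 109.64232635498047), 71.61
[... 708 characters left out ...]
0449219, 76.20874786376953), 74.22686004638672)
side board 0.69 6485 237 351 251 353
side stand 0.79 1192 216 269 172 229
side roller_grip 0.64 1591 219 265 147 208
side roller_grip 0.35 442 258 313 274 294
side drum_mid 0.87 595 224 260 191 208
{'t': 1.4, 'q': array([ 1.1286,  0.1304,  1.4882,  0.    ,  1.523 , -0.0854]), 'dq': array([-0.0005,  0.0016,  0.001 , -0.0026,  0.0005, -0.0009]), 'joint_torque': array([ -0.0001, -55.9753, -49.2049,   0.0768,   0.0227,  -0.    ]), 'tool_pos': array([0.2095, 0.5622, 0.2186]), 'orientation': array([0.5575, 3.0917, 0.    ]), 'force': array([ 0.556 ,  1.0264, -0.0084]), 'wrist_torque': array([-0.0524, -0.0091,  0.0175]), 'opening': 0.09303475336978297}
```

View pics/crop.png

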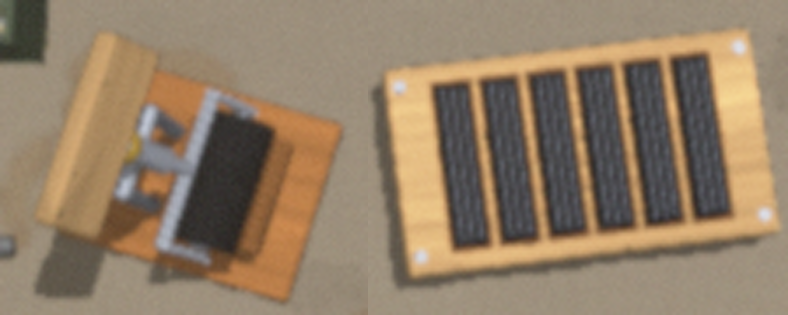

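```bash
cat >> h.py <<'E'
def toolR(yaw,tilt):
    # yaw: heading of tool y (deg); tilt: handle lean toward that heading (deg)
    a,t=np.radians([yaw,tilt]);h=np.array([np.sin(t)*np.cos(a),np.sin(t)*np.sin(a),np.cos(t)])
    y=np.array([np.cos(t)*np.cos(a),np.cos(t)*np.sin(a),-np.sin(t)])
    return np.c_[np.cross(y,-h),y,-h]
def plan(P,yaw,tilt,ref=None):
    # remaining turn (deg, tool axes), then shift (cm, along final axes) from commanded/measured pose
    s=robot.read_state();R0=R.from_rotvec(s['orientation']).as_matrix();R1=toolR(yaw,tilt)
    print('t',round(s['t'],2),'pos',np.round(s['tool_pos'],4),'turn',np.round(np.degrees(R.from_matrix(R0.T@R1).as_rotvec()),2),
      'shift(final axes) cm',np.round(100*R1.T@(np.asarray(P)-s['tool_pos']),2),'shift(now axes)',np.round(100*R0.T@(np.asarray(P)-s['tool_pos']),2),'F',np.round(s['force'],1),'open',round(s['opening'],4))
E
python3 - <<'E'
from h import *
np.set_printoptions(precision=4,suppress=True)
c=robot.read_camera('top')
def cr(L,ox,oy,xo,z): return np.array([onz(c,((x-xo)/3.5+ox,y/3.5+oy),z) for x,y in L])
b=cr([(385,72),(748,30),(779,232),(412,278)],272,180,368,.03)
print(b,b.mean(0)); d=b[0]+b[3]-b[1]-b[2];print('y yaw',np.degrees(np.arctan2(d[1],d[0])),np.linalg.norm(d)/2)
d=b[0]+b[1]-b[2]-b[3];print('x yaw',np.degrees(np.arctan2(d[1],d[0])),np.linalg.norm(d)/2)
s=cr([(342,126),(286,300)],112,183,0,.01);print(s);d=s[0]-s[1];yw=np.arctan2(d[1],d[0]);print(np.degrees(yw),np.linalg.norm(d))
print('stand origin',s.mean(0)[:2]+.055*np.array([-np.sin(yw),np.cos(yw)]))
# handle: top face front edge (z+20,x?) candidates
yw=np.radians(-16)
for o in [(.5217,.298)]:
  o=np.array([*o,.045]);h=np.array([-np.sin(yw)*.5,np.cos(yw)*.5,.866]);xh=np.array([np.sin(yw)*.866,-np.cos(yw)*.866,.5]);yh=np.array([np.cos(yw),np.sin(yw),0])
  for a in(-1,1):
   for bb in(-1,1):
    for e in(-1,1):
      p=proj(c,o+h*(.108+.02*bb)+xh*.008*a+yh*.055*e);print(a,bb,e,[(p[0]-112)*3.5,(p[1]-183)*3.5])
g=np.array([.5368,.349,.1385]);plan(g,74,30)
h=toolR(74,30)[:,2]*-1
print('h',h); plan(g-h*.019+h*.1,74,30)
E
```

```text
[[ 0.5998  0.0828  0.03  ]
 [ 0.632  -0.1444  0.03  ]
 [ 0.5057 -0.1617  0.03  ]
 [ 0.4727  0.064   0.03  ]] [ 0.5526 -0.0398  0.03  ]
y yaw 98.18620503030071 0.2288119183103626
x yaw 8.096928695578885 0.12803948301166534
[[0.5588 0.2288 0.01  ]
 [0.4497 0.259  0.01  ]]
-15.504290337049786 0.11318059261208936
stand origin [0.519  0.2969]
-1 -1 -1 [np.float64(77.23100650955057), np.float64(229.42994994936245)]
-1 -1 1 [np.float64(142.76293923800307), np.float64(43.7955067985491)]
-1 1 -1 [np.float64(25.449770968462474), np.float64(213.44645045637165)]
-1 1 1 [np.float64(94.30401123088619), np.float64(21.33268245510395)]
1 -1 -1 [np.float64(97.42935190232723), np.float64(235.76515561338022)]
1 -1 1 [np.float64(163.16911162311843), np.float64(48.42735040719488)]
1 1 -1 [np.float64(45.935757103176215), np.float64(219.8742084217604)]
1 1 1 [np.float64(115.02978228036295), np.float64(25.93512675278228)]
t 1.45 pos [0.2096 0.5622 0.2186] turn [29.98 -1.16 -4.34] shift(final axes) cm [-37.33  -5.93  12.68] shift(now axes) [-38.11  -8.55   8.01] F [ 0.  -0.2  0.1] open 0.0929
h [0.1378 0.4806 0.866 ]
t 1.45 pos [0.2096 0.5622 0.2186] turn [29.98 -1.16 -4.34] shift(final axes) cm [-37.33  -5.93   4.58] shift(now axes) [-37.8   -4.51   1.  ] F [ 0.  -0.2  0.1] open 0.0929
```

```bash
python3 -m jog '[[[6,-0.23,-0.87,0,0,0,9.3],[6,-0.23,-0.87,0,0,0,9.3],[6,-0.23,-0.87,0,0,0,9.3],[6,-0.23,-0.87,0,0,0,9.3],[6,-0.23,-0.87,0,0,0,9.3]]]' 60
python3 -m jog '[[[0,0,0,-3.7,-0.6,0,9.3],[0,0,0,-3.7,-0.6,0,9.3],[0,0,0,-3.7,-0.6,0,9.3],[0,0,0,-3.7,-0.6,0,9.3],[0,0,0,-3.7,-0.6,0,9.3]]]'
python3 -m jog '[[[0,0,0,-3.7,-0.6,0,9.3],[0,0,0,-3.7,-0.6,0,9.3],[0,0,0,-3.7,-0.6,0,9.3],[0,0,0,-3.7,-0.6,0,9.3],[0,0,0,0,0,0,9.3]]]'
python3 -c "
from h import *
g=np.array([.5368,.349,.1385]);h=-toolR(74,30)[:,2];plan(g-h*.019+h*.1,74,30);plan(g-h*.019,74,30)"
```

```text
t: 1.87
tool_pos: [0.2098, 0.5626, 0.2197]
orientation: [-0.412, -2.936, 0.791]
force: [0.0, -0.9, 0.3]
opening: 0.093
t: 2.28
tool_pos: [0.3817, 0.4856, 0.2332]
orientation: [-0.412, -2.937, 0.788]
force: [-0.5, 0.2, -0.3]
opening: 0.0929
t: 2.7
tool_pos: [0.5228, 0.4207, 0.2451]
orientation: [-0.424, -2.936, 0.789]
force: [-0.3, -0.1, 0.4]
opening: 0.0927
t 2.7 pos [0.5228 0.4207 0.2451] turn [-0.05 -0.09 -0.39] shift(final axes) cm [-3.32 -0.3   4.39] shift(now axes) [-3.33 -0.28  4.38] F [-0.3 -0.1  0.4] open 0.0927
t 2.7 pos [0.5228 0.4207 0.2451] turn [-0.05 -0.09 -0.39] shift(final axes) cm [-3.32 -0.3  14.39] shift(now axes) [-3.35 -0.27 14.38] F [-0.3 -0.1  0.4] open 0.0927
```

```bash
python3 -m jog '[[[0,0,0,-3.3,-0.3,0,9.3],[0,0,0,0,0,2.5,9.3],[0,0,0,0,0,2.5,9.3],[0,0,0,0,0,0,9.3],[0,0,0,0,0,0,9.3]]]'
python3 -c "
from h import *
g=np.array([.5368,.349,.1385]);h=-toolR(74,30)[:,2];plan(g-h*.019,74,30)
cs={n:robot.read_camera(n) for n in('top','side')}
C=[cs['top']['img'][150:270,90:220],cs['side']['img'][80:230,190:290]]
C=[cv2.resize(x,(400,int(400*x.shape[0]/x.shape[1])),interpolation=cv2.INTER_CUBIC) for x in C]
m=max(x.shape[0] for x in C);C=[cv2.copyMakeBorder(x,0,m-x.shape[0],0,0,0) for x in C]
cv2.imwrite('pics/pre.png',np.hstack(C)[:600,:,::-1])
"
```

```text
t: 3.12
tool_pos: [0.5397, 0.3887, 0.2017]
orientation: [-0.411, -2.932, 0.793]
force: [-0.3, 0.1, 0.2]
opening: 0.093
t 3.12 pos [0.5397 0.3887 0.2017] turn [-0.28 -0.19  0.08] shift(final axes) cm [-0.81 -0.21  9.32] shift(now axes) [-0.84 -0.17  9.32] F [-0.3  0.1  0.2] open 0.093
```

View pics/pre.png

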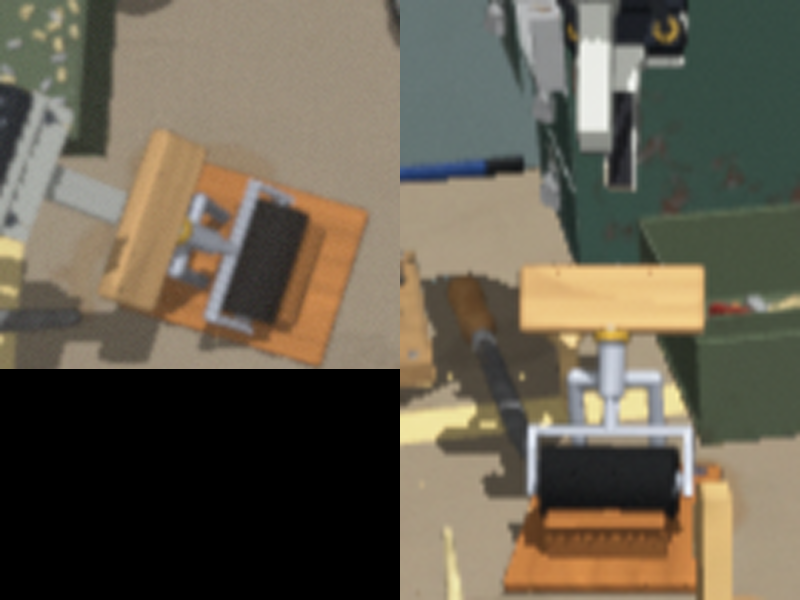

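```bash
python3 -c "
from h import *
cs={n:robot.read_camera(n) for n in('top','side')}
s=robot.read_state();M=R.from_rotvec(s['orientation']).as_matrix();print(M)
for k in(-.046,.046):
  P=s['tool_pos']+M[:,1]*k
  a=proj(cs['top'],P);b=proj(cs['side'],P);print(k,P,[(a[0]-90)*400/130,(a[1]-150)*400/130],[400+(b[0]-190)*4,(b[1]-80)*4])
for l in('roller_grip','drum_mid'):
  r=[robot.pinpoint(cs[n],l) for n in('top','side')]
  print([x[0] for x in r]);print(tri(cs['top'],r[0][0]['point'],cs['side'],r[1][0]['point']))
g=np.array([.5368,.349,.1385]);p=proj(cs['top'],g);print('model g',p,proj(cs['side'],g))
"
```

```text
[[-0.96154205  0.23966507 -0.13415494]
 [ 0.27464503  0.8342937  -0.47804198]
 [-0.00264535 -0.49650245 -0.86803129]]
-0.046 [0.53057173 0.35315595 0.22974967] [np.float64(106.2767646163097), np.float64(203.6162309383291)] [np.float64(592.7248328115313), np.float64(144.24782744308737)]
0.046 [0.55262092 0.42991096 0.18407145] [np.float64(-0.3143189448999587), np.float64(174.87515443618182)] [np.float64(615.8378603676344), np.float64(177.30800874501426)]
[{'point': [140.2, 221.9], 'confidence': 0.94}, {'point': [241.2, 151.7], 'confidence': 0.6}]
(array([0.53159643, 0.34632495, 0.14588894]), np.float64(0.00035345082607754046))
[{'point': [174.7, 235.0], 'confidence': 0.63}, {'point': [241.1, 202.0], 'confidence': 0.79}]
(array([0.51839928, 0.29854341, 0.03837473]), np.float64(0.0012164531787214993))
model g [np.float64(139.87850773198076), np.float64(219.77638687478992)] [np.float64(243.48215213753605), np.float64(154.00402292418335)]
```

```bash
python3 -m jog '[[[0,0,0,-0.7,-0.2,0,9.3],[0,0,0,0,0,3,9.3],[0,0,0,0,0,3,9.3],[0,0,0,0,0,2,9.3],[0,0,0,0,0,1.3,9.3]]]'
python3 -m jog '[[[0,0,0,0,0,0,9.3],[0,0,0,0,0,0,6],[0,0,0,0,0,0,4],[0,0,0,0,0,0,2],[0,0,0,0,0,0,1]]]' 60
python3 -m jog '[[[0,0,0,0,0,0,1],[0,0,0,0,0,0,0],[0,0,0,0,0,0,0],[0,0,0,0,0,0,0],[0,0,0,0,0,0,0]]]' 60
python3 -c "
from h import *
g=np.array([.5368,.349,.1385]);h=-toolR(74,30)[:,2];plan(g-h*.019,74,30)"
```

```text
t: 3.93
tool_pos: [0.5336, 0.3396, 0.1217]
orientation: [-0.412, -2.934, 0.791]
force: [-0.3, 0.4, -1.0]
opening: 0.0934
t: 4.35
tool_pos: [0.5351, 0.3425, 0.1256]
orientation: [-0.413, -2.94, 0.785]
force: [-0.5, -0.2, -0.3]
opening: 0.0712
t: 4.77
tool_pos: [0.5343, 0.3416, 0.1242]
orientation: [-0.413, -2.938, 0.788]
force: [-0.6, 0.5, -0.1]
opening: 0.0374
t 4.77 pos [0.5343 0.3416 0.1242] turn [-0.02 -0.01  0.02] shift(final axes) cm [-0.04 -0.04  0.27] shift(now axes) [-0.04 -0.04  0.27] F [-0.6  0.5 -0.1] open 0.0374
```

```bash
python3 -m jog '[[[0,0,0,0,0,0.2,0],[0,0,0,0,0,0,0],[0,0,0,0,0,0,0],[0,0,0,0,0,0,0],[0,0,0,0,0,0,0]]]' 60
python3 -m jog '[[[0,0,0,0,0,0,0],[0,0,0,0,0,0,0],[0,0,0,0,0,0,0]]]' 60
python3 -c "
from h import *
s=robot.read_state();print(s)"
```

```text
t: 5.18
tool_pos: [0.5339, 0.3405, 0.1223]
orientation: [-0.412, -2.937, 0.788]
force: [-0.3, -0.8, -0.9]
opening: 0.0158
t: 5.43
tool_pos: [0.5339, 0.3405, 0.1223]
orientation: [-0.412, -2.937, 0.788]
force: [-1.4, -1.9, -0.7]
opening: 0.0157
{'t': 5.4333, 'q': array([ 0.66237359,  0.72784624,  0.99484282, -0.31047902,  1.84361749,
       -0.64872802]), 'dq': array([-0.00012682,  0.00090888, -0.00190203, -0.00045471, -0.00028187,
        0.0001193 ]), 'joint_torque': array([ 2.38578385e-01, -8.10121250e+01, -4.64638925e+01, -1.96370199e+00,
        2.48133637e+00,  5.92898810e-02]), 'tool_pos': array([0.53386312, 0.34046316, 0.12230519]), 'orientation': array([-0.41247086, -2.93712393,  0.78806828]), 'force': array([-1.42111169, -1.90633136, -0.72105814]), 'wrist_torque': array([0.14754675, 0.11733458, 0.06080829]), 'opening': 0.015728960573691525}
```

```bash
python3 -m jog '[[[0,0,0,0,-0.5,-0.9,0],[0,0,0,0,-1,-1.7,0],[0,0,0,0,-1.5,-2.6,0],[0,0,0,0,-1.5,-2.6,0],[0,0,0,0,-1.5,-2.6,0]]]' 60
python3 -m jog '[[[0,0,0,0,-1.5,-2.6,0],[0,0,0,0,0,0,0],[0,0,0,0,0,0,0],[0,0,0,0,0,0,0]]]' 60
python3 -c "
from h import *
b=np.array([.553,-.039]);y=np.array([np.cos(np.radians(98)),np.sin(np.radians(98))])
p=b+.078*y;plan([*p,.27],98,0);print(p,b-.08*y)
cs={n:robot.read_camera(n) for n in('top','side')}
C=[cs['top']['img'][150:270,70:220],cs['side']['img'][30:230,190:290]]
C=[cv2.resize(x,(300,int(300*x.shape[0]/x.shape[1])),interpolation=cv2.INTER_CUBIC) for x in C]
m=max(x.shape[0] for x in C);C=[cv2.copyMakeBorder(x,0,m-x.shape[0],0,0,0) for x in C]
cv2.imwrite('pics/lift.png',np.hstack(C)[:600,:,::-1])
"
```

```text
t: 5.85
tool_pos: [0.5339, 0.3407, 0.2443]
orientation: [-0.412, -2.938, 0.787]
force: [-0.1, -0.2, -2.5]
opening: 0.0158
t: 6.18
tool_pos: [0.534, 0.3408, 0.2719]
orientation: [-0.412, -2.938, 0.787]
force: [-0.3, -0.5, -3.8]
opening: 0.0155
t 6.18 pos [0.534  0.3408 0.2719] turn [-29.55  -6.31 -23.42] shift(final axes) cm [  3.41 -30.07   0.19] shift(now axes) [ -9.11 -24.9   14.59] F [-0.3 -0.5 -3.8] open 0.0155
[0.5421445  0.03824091] [ 0.56413385 -0.11822145]
```

View pics/lift.png

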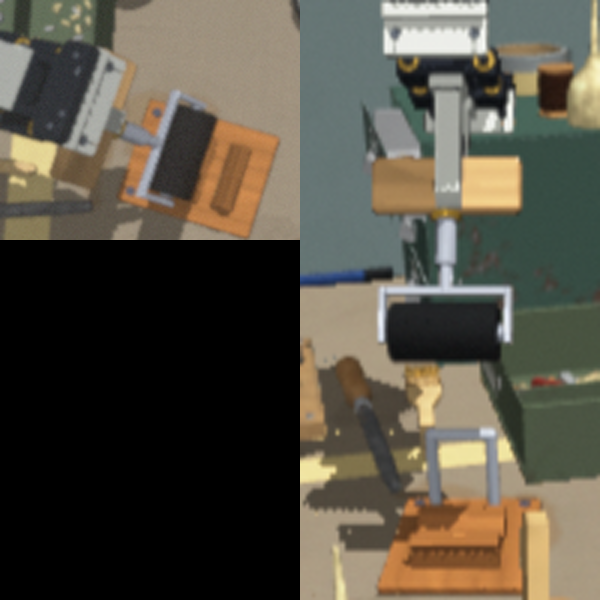

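```bash
python3 -m jog '[[[-4.92,-1.05,-3.9,0,0,0,0],[-4.92,-1.05,-3.9,0,0,0,0],[-4.92,-1.05,-3.9,0,0,0,0],[-4.92,-1.05,-3.9,0,0,0,0],[-4.92,-1.05,-3.9,0,0,0,0]]]' 60
python3 -m jog '[[[-4.92,-1.05,-3.9,0,0,0,0],[0,0,0,0.3,-2.5,0,0],[0,0,0,0.45,-3.75,0,0],[0,0,0,0.45,-3.75,0,0],[0,0,0,0.45,-3.75,0,0]]]' 60
python3 -m jog '[[[0,0,0,0.45,-3.75,0,0],[0,0,0,0.45,-3.75,0,0],[0,0,0,0.4,-3.75,0,0],[0,0,0,0.3,-2.5,0,0],[0,0,0,0,0,0,0]]]' 60
python3 -c "
from h import *
np.set_printoptions(precision=4,suppress=True)
plan([.5421,.0382,.27],98,0)
cs={n:robot.read_camera(n) for n in('top','side')}
for l in('roller_grip','drum_mid'):
  r=[robot.pinpoint(cs[n],l) for n in('top','side')]
  if all(r): print(l,[x[0] for x in r],tri(cs['top'],r[0][0]['point'],cs['side'],r[1][0]['point']))
"
```

```text
t: 6.7
tool_pos: [0.5331, 0.3408, 0.271]
orientation: [0.117, -3.124, 0.133]
force: [-0.6, -0.4, -1.8]
opening: 0.0156
t: 7.12
tool_pos: [0.5353, 0.2004, 0.2704]
orientation: [0.219, -3.13, 0.003]
force: [0.5, -1.1, -2.8]
opening: 0.0156
t: 7.53
tool_pos: [0.5389, 0.0589, 0.2707]
orientation: [0.211, -3.131, 0.005]
force: [0.1, 0.8, -2.2]
opening: 0.0152
t 7.53 pos [0.5389 0.0589 0.2707] turn [-0.16 -0.23 -0.3 ] shift(final axes) cm [-0.02 -2.1   0.07] shift(now axes) [-0.04 -2.1   0.08] F [ 0.1  0.8 -2.2] open 0.0152
roller_grip [{'point': [298.7, 211.8], 'confidence': 0.69}, {'point': [264.2, 130.8], 'confidence': 0.75}] (array([0.5364, 0.056 , 0.2927]), np.float64(0.0015822685136355533))
drum_mid [{'point': [291.3, 219.4], 'confidence': 0.67}, {'point': [245.7, 217.5], 'confidence': 0.68}] (array([0.521 , 0.0587, 0.1339]), np.float64(0.04729493253770568))
```

```bash
python3 -m jog '[[[0,0,0,0,-2.1,0,0],[0,0,0,0,0,3.5,0],[0,0,0,0,0,3.5,0],[0,0,0,0,0,3.5,0],[0,0,0,0,0,0.5,0]]]' 60
python3 -m jog '[[[0,0,0,0,0,0,0],[0,0,0,0,0,0,0],[0,0,0,0,0,0,0]]]' 60
python3 -c "
from h import *
plan([.5421,.0382,.1355],98,0)
cs={n:robot.read_camera(n) for n in('top','side')}
C=[cs['top']['img'][160:290,230:400],cs['side']['img'][100:360,190:360]]
C=[cv2.resize(x,(390,int(390*x.shape[0]/x.shape[1])),interpolation=cv2.INTER_CUBIC) for x in C]
m=max(x.shape[0] for x in C);C=[cv2.copyMakeBorder(x,0,m-x.shape[0],0,0,0) for x in C]
cv2.imwrite('pics/over.png',np.hstack(C)[:600,:,::-1])
"
```

```text
t: 8.25
tool_pos: [0.5385, 0.0441, 0.1554]
orientation: [0.22, -3.123, -0.0]
force: [-1.9, 0.8, -4.3]
opening: 0.0156
t: 8.5
tool_pos: [0.5447, 0.0434, 0.1659]
orientation: [-0.219, 3.13, -0.002]
force: [1.1, 0.1, -2.4]
opening: 0.0157
t 8.5 pos [0.5447 0.0434 0.1659] turn [-0.09  0.24  0.01] shift(final axes) cm [ 0.33 -0.47  3.04] shift(now axes) [ 0.35 -0.47  3.04] F [ 1.1  0.1 -2.4] open 0.0157
```

View pics/over.png

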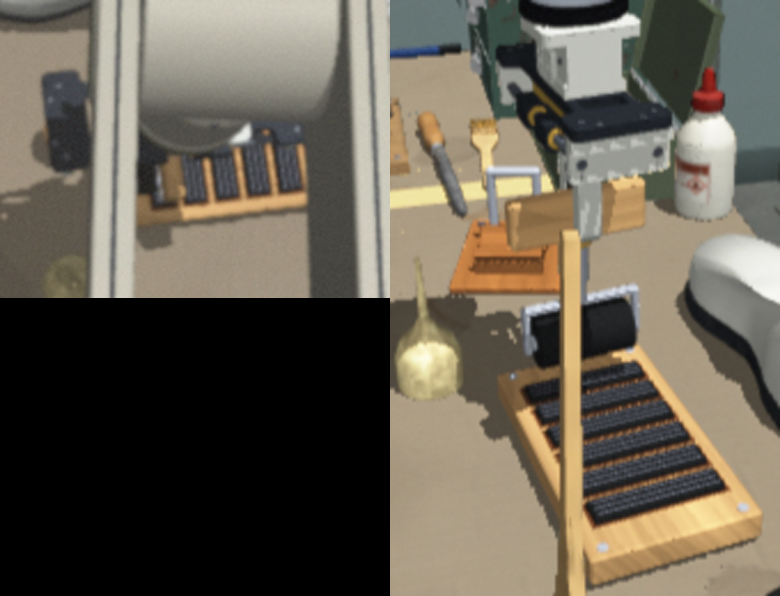

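```bash
python3 -m jog '[[[0,0,0,0.1,-0.2,0.5,0],[0,0,0,0.1,-0.2,0.5,0],[0,0,0,0.1,0,0.4,0],[0,0,0,0,0,0,0],[0,0,0,0,0,0,0]]]' 60
python3 -m jog '[[[0,0,0,0,0,0.2,0],[0,0,0,0,0,0.2,0],[0,0,0,0,0,0.2,0],[0,0,0,0,0,0,0]]]' 60
python3 -c "
from h import *
plan([.5421,.0382,.1355],98,0)"
```

```text
t: 9.02
tool_pos: [0.54, 0.0384, 0.1482]
orientation: [0.218, -3.133, 0.001]
force: [-0.0, 0.2, -1.7]
opening: 0.0157
t: 9.35
tool_pos: [0.5409, 0.0385, 0.1433]
orientation: [-0.218, 3.133, -0.002]
force: [-0.4, -0.0, 3.1]
opening: 0.0158
t 9.35 pos [0.5409 0.0385 0.1433] turn [-0.06  0.05 -0.03] shift(final axes) cm [-0.11 -0.05  0.78] shift(now axes) [-0.11 -0.05  0.78] F [-0.4 -0.   3.1] open 0.0158
```

```bash
python3 -m jog '[[[0,0,0,0,0,0.15,0],[0,0,0,0,0,0.15,0],[0,0,0,0,0,0,0]]]' 60
python3 -m jog '[[[0,0,0,0,0,0.15,0],[0,0,0,0,0,0.15,0],[0,0,0,0,0,0,0]]]' 60
python3 -m jog '[[[0,0,0,0,0,0.1,0],[0,0,0,0,0,0,0],[0,0,0,0,0,0,0]]]' 60
python3 -c "
from h import *
plan([.5421,.0382,.1355],98,0)"
```

```text
t: 9.6
tool_pos: [0.5409, 0.0385, 0.1401]
orientation: [-0.218, 3.133, -0.002]
force: [-0.4, 0.2, 4.9]
opening: 0.0159
t: 9.85
tool_pos: [0.541, 0.0386, 0.1375]
orientation: [-0.218, 3.133, -0.001]
force: [-0.5, -0.2, 7.7]
opening: 0.0154
t: 10.1
tool_pos: [0.5411, 0.0385, 0.1369]
orientation: [-0.218, 3.133, -0.002]
force: [-1.3, 0.1, 9.6]
opening: 0.0157
t 10.1 pos [0.5411 0.0385 0.1369] turn [-0.07  0.08 -0.03] shift(final axes) cm [-0.1  -0.05  0.14] shift(now axes) [-0.1  -0.05  0.14] F [-1.3  0.1  9.6] open 0.0157
```

```bash
python3 -m jog '[[[0,0,0,0,-0.3,0,0],[0,0,0,0,-0.6,0,0],[0,0,0,0,-0.6,0,0],[0,0,0,0,-0.6,0,0],[0,0,0,0,-0.6,0,0]]]' 60
python3 -m jog '[[[0,0,0,0,-0.6,0,0],[0,0,0,0,-0.6,0,0],[0,0,0,0,-0.6,0,0],[0,0,0,0,-0.3,0,0],[0,0,0,0,0,0,0]]]' 60
python3 -c "
from h import *
plan([.5421,.0382,.1355],98,0)"
```

```text
t: 10.52
tool_pos: [0.5449, 0.0118, 0.1369]
orientation: [-0.219, 3.132, -0.001]
force: [-1.9, 0.6, 9.3]
opening: 0.0157
t: 10.93
tool_pos: [0.5478, -0.0094, 0.1369]
orientation: [-0.217, 3.133, -0.001]
force: [-1.4, 2.0, 8.0]
opening: 0.016
t 10.93 pos [ 0.5478 -0.0094  0.1369] turn [-0.05  0.08 -0.06] shift(final axes) cm [-0.1   4.79  0.14] shift(now axes) [-0.09  4.79  0.13] F [-1.4  2.   8. ] open 0.016
```

Going well; force is steady. Add a hair of pressure and continue.

```bash
python3 -m jog '[[[0,0,0,0,-0.3,0.1,0],[0,0,0,0,-0.6,0,0],[0,0,0,0,-0.6,0,0],[0,0,0,0,-0.6,0,0],[0,0,0,0,-0.6,0,0]]]' 60
python3 -m jog '[[[0,0,0,0,-0.6,0,0],[0,0,0,0,-0.6,0,0],[0,0,0,0,-0.6,0,0],[0,0,0,0,-0.6,0,0],[0,0,0,0,-0.6,0,0]]]' 60
python3 -m jog '[[[0,0,0,0,-0.6,0,0],[0,0,0,0,-0.6,0,0],[0,0,0,0,-0.6,0,0],[0,0,0,0,-0.6,0,0],[0,0,0,0,-0.6,0,0]]]' 60
python3 -c "
from h import *
plan([.5641,-.1182,.1355],98,0)"
```

```text
t: 11.35
tool_pos: [0.5515, -0.0354, 0.1361]
orientation: [-0.218, 3.132, 0.0]
force: [-2.4, 2.8, 9.5]
opening: 0.0156
t: 11.77
tool_pos: [0.5557, -0.0652, 0.1361]
orientation: [-0.218, 3.132, -0.0]
force: [-2.0, 3.3, 10.8]
opening: 0.0155
t: 12.18
tool_pos: [0.5598, -0.095, 0.1361]
orientation: [-0.218, 3.133, -0.0]
force: [-2.0, 2.3, 10.8]
opening: 0.0159
t 12.18 pos [ 0.5598 -0.095   0.1361] turn [-0.01  0.09 -0.03] shift(final axes) cm [-0.1  -2.36  0.06] shift(now axes) [-0.1  -2.36  0.06] F [-2.   2.3 10.8] open 0.0159
```

```bash
python3 -m jog '[[[0,0,0,0,-0.6,0,0],[0,0,0,0,-0.6,0,0],[0,0,0,0,-0.6,0,0],[0,0,0,0,-0.6,0,0],[0,0,0,0,-0.3,0,0]]]' 60
python3 -m jog '[[[0,0,0,0,0,0.1,0],[0,0,0,0,0,0,0],[0,0,0,0,0,0,0]]]' 60
python3 -m jog '[[[0,0,0,0,0,-0.5,0],[0,0,0,0,0,-1,0],[0,0,0,0,0,-2.5,0],[0,0,0,0,0,-3,0],[0,0,0,0,0,-3,0]]]' 60
python3 -m jog '[[[0,0,0,0,0,-2,0],[0,0,0,0,4,0,0],[0,0,0,0,4,0,0],[0,0,0,0,4,0,0],[0,0,0,0,4,0,0]]]' 60
python3 -m jog '[[[0,0,0,0,4,0,0],[0,0,0,0,4,0,0],[0,0,0,0,3,0,0],[0,0,0,0,0,0,0],[0,0,0,0,0,0,0]]]' 60
python3 -c "
from h import *
plan([.534,.3408,.272],98,0)
c=robot.read_camera('side');d=robot.read_camera('top');save(d,'top2.png')
C=[c['img'][240:360,225:365],d['img'][175:275,262:400]]
C=[cv2.resize(x,(390,int(390*x.shape[0]/x.shape[1])),interpolation=cv2.INTER_CUBIC) for x in C]
m=max(x.shape[0] for x in C);C=[cv2.copyMakeBorder(x,0,m-x.shape[0],0,0,0) for x in C]
cv2.imwrite('pics/after.png',np.hstack(C)[:600,:,::-1])
"
```

```text
t: 12.6
tool_pos: [0.5637, -0.1229, 0.1363]
orientation: [-0.217, 3.132, -0.003]
force: [-1.6, -0.5, 9.9]
opening: 0.0156
t: 12.85
tool_pos: [0.5637, -0.1227, 0.1355]
orientation: [-0.217, 3.132, -0.004]
force: [-1.8, -1.0, 9.8]
opening: 0.0157
t: 13.27
tool_pos: [0.5617, -0.1213, 0.2334]
orientation: [0.218, -3.131, -0.001]
force: [0.5, 0.4, -2.2]
opening: 0.0157
t: 13.68
tool_pos: [0.5398, 0.0381, 0.2532]
orientation: [0.217, -3.133, 0.001]
force: [1.2, -0.0, -3.4]
opening: 0.0157
t: 14.1
tool_pos: [0.5246, 0.1472, 0.2529]
orientation: [0.224, -3.132, 0.002]
force: [0.6, -0.6, -2.8]
opening: 0.016
t 14.1 pos [0.5246 0.1472 0.2529] turn [-0.05 -0.09  0.17] shift(final axes) cm [-3.62 19.04 -1.91] shift(now axes) [-3.68 19.03 -1.93] F [ 0.6 -0.6 -2.8] open 0.016
```

View pics/after.png

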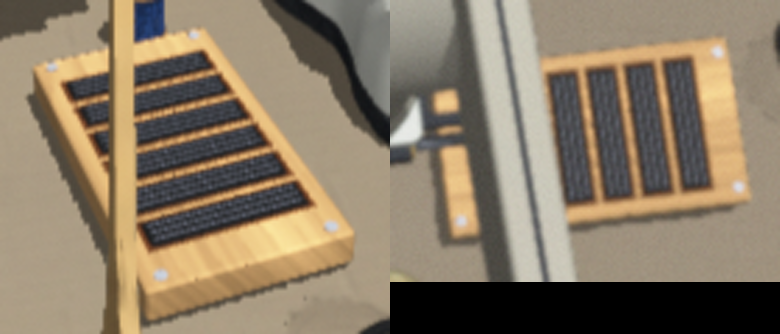

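```bash
python3 -c "
from h import *
c=robot.read_camera('side');a=cv2.cvtColor(cv2.imread('pics/side0.png'),6).astype(np.float32);b=cv2.cvtColor(c['img'],7).astype(np.float32)
t=np.radians(8.1);X=np.array([np.cos(t),np.sin(t),0]);Y=np.array([-np.sin(t),np.cos(t),0]);O=np.array([.5535,-.039,0])
def sh(P,w,h):
  M=np.array(proj(c,P));A=cv2.getRectSubPix(a,(w,h),tuple(map(float,M)));best=[]
  for dy in np.arange(-2,5,.25):
   for dx in (-.5,0,.5):
    B=cv2.getRectSubPix(b,(w,h),(float(M[0]+dx),float(M[1]+dy)));best.append((np.abs(A-B).mean(),dy,dx))
  return min(best)
for i in range(6):
  y=(-75+30*i)/1000
  for x in(-.035,.035):
    P=O+X*x+Y*y
    e=np.array(proj(c,P+[0,0,.036]))-proj(c,P+[0,0,.032])
    print('strip',i+1,x,'exp dy %.2f'%-e[1],'got',sh(P+[0,0,.036],15,21))
print('corner',sh(O+X*.055+Y*-.107+[0,0,.03],9,9),sh(O+X*.055+Y*.107+[0,0,.03],9,9))
"
```

```text
strip 1 -0.035 exp dy 1.89 got (np.float32(17.063042), np.float64(0.0), -0.5)
strip 1 0.035 exp dy 1.86 got (np.float32(14.989682), np.float64(0.0), 0)
strip 2 -0.035 exp dy 1.86 got (np.float32(17.76351), np.float64(-0.25), 0)
strip 2 0.035 exp dy 1.83 got (np.float32(20.462503), np.float64(-0.25), -0.5)
strip 3 -0.035 exp dy 1.83 got (np.float32(11.152135), np.float64(-0.25), 0)
strip 3 0.035 exp dy 1.80 got (np.float32(22.424511), np.float64(-0.25), -0.5)
strip 4 -0.035 exp dy 1.80 got (np.float32(7.9962807), np.float64(0.0), 0)
strip 4 0.035 exp dy 1.77 got (np.float32(23.415718), np.float64(-0.25), -0.5)
strip 5 -0.035 exp dy 1.77 got (np.float32(14.216183), np.float64(0.25), 0)
strip 5 0.035 exp dy 1.74 got (np.float32(23.317854), np.float64(1.0), 0.5)
strip 6 -0.035 exp dy 1.74 got (np.float32(13.448612), np.float64(1.0), 0)
strip 6 0.035 exp dy 1.71 got (np.float32(16.194517), np.float64(0.75), 0.5)
corner (np.float32(2.196561), np.float64(-0.25), 0) (np.float32(2.9684148), np.float64(-0.25), 0)
```

```bash
python3 -c "
from h import *
np.set_printoptions(precision=1,suppress=True,linewidth=150)
c=robot.read_camera('side');a=cv2.imread('pics/side0.png')[:,:,2].astype(np.float32);b=c['img'][:,:,0].astype(np.float32)
t=np.radians(8.1);X=np.array([np.cos(t),np.sin(t),0]);Y=np.array([-np.sin(t),np.cos(t),0]);O=np.array([.5535,-.039,.03])
ys=np.arange(-.1,.1,.0005)
for im in(a,b):
  pr=0
  for x in np.arange(.012,.044,.002):
    m=np.array([proj(c,O+X*x+Y*y) for y in ys],np.float32);pr=pr+cv2.remap(im,m[:,:1],m[:,1:],1)[:,0]
  pr/=16;d=pr<(pr.min()+pr.max())/2;e=np.nonzero(np.diff(d.astype(int)))[0]
  print(pr.min(),pr.max(),ys[e]*1000)
"
```

```text
31.941895 242.81256 [-87.5  89. ]
45.948303 244.05151 [-87.5 -63.5 -57.5 -33.5 -27.5  -3.5   2.5  26.5  32.5  56.5  62.   86. ]
```

```bash
python3 -m jog '[[[0,0,0,-0.5,3,-0.4,0],[0,0,0,-0.8,4,-0.4,0],[0,0,0,-0.8,4,-0.4,0],[0,0,0,-0.8,4,-0.4,0],[0,0,0,-0.5,3,-0.3,0]]]' 60
python3 -m jog '[[[4.92,1.05,3.9,0,0,0,0],[4.92,1.05,3.9,0,0,0,0],[4.92,1.05,3.9,0,0,0,0],[4.92,1.05,3.9,0,0,0,0],[4.92,1.05,3.9,0,0,0,0]]]' 60
python3 -m jog '[[[4.92,1.05,3.9,0,0,0,0],[0,0,0,0,0,0,0],[0,0,0,0,0,0,0]]]' 60
python3 -c "
from h import *
plan([.5339,.3405,.272],74,30)"
```

```text
t: 14.72
tool_pos: [0.5348, 0.3301, 0.2727]
orientation: [-0.216, 3.134, -0.0]
force: [0.5, -0.8, -2.7]
opening: 0.0155
t: 15.13
tool_pos: [0.535, 0.328, 0.2733]
orientation: [-0.319, -2.992, 0.667]
force: [0.2, -0.4, -2.8]
opening: 0.0157
t: 15.38
tool_pos: [0.5347, 0.3282, 0.2686]
orientation: [-0.409, -2.934, 0.789]
force: [0.9, -0.2, -2.4]
opening: 0.0156
t 15.38 pos [0.5347 0.3282 0.2686] turn [-0.15 -0.19  0.2 ] shift(final axes) cm [ 0.41  0.83 -0.88] shift(now axes) [ 0.41  0.83 -0.88] F [ 0.9 -0.2 -2.4] open 0.0156
```

```bash
python3 -m jog '[[[0,0,0,0.2,0.45,-0.45,0],[0,0,0,0.2,0.4,-0.45,0],[0,0,0,0,0,0,0],[0,0,0,0,0,0,0]]]' 60
python3 -c "
from h import *
plan([.5340,.3408,.2719],74,30)
cs={n:robot.read_camera(n) for n in('top','side')}
old=cv2.imread('pics/lift.png')[:,:,::-1]
T=cv2.resize(cs['top']['img'][150:270,70:220],(300,240),interpolation=cv2.INTER_CUBIC)
S=cv2.resize(cs['side']['img'][30:230,190:290],(300,600),interpolation=cv2.INTER_CUBIC)
for nm,im,o,(x0,x1,y0,y1),k in(('top drum',T,old[:240,:300],(135,220,90,205),2),('side drum',S,old[:,300:],(75,215,280,370),3),('side handle',S,old[:,300:],(70,225,150,220),3)):
  r=cv2.matchTemplate(im,np.ascontiguousarray(o[y0:y1,x0:x1]),cv2.TM_CCOEFF_NORMED);_,v,_,l=cv2.minMaxLoc(r);print(nm,v,(l[0]-x0)/k,(l[1]-y0)/k)
"
```

```text
t: 15.72
tool_pos: [0.5341, 0.3413, 0.2788]
orientation: [-0.414, -2.942, 0.782]
force: [1.4, -0.6, -3.9]
opening: 0.0159
t 15.72 pos [0.5341 0.3413 0.2788] turn [ 0.24  0.12 -0.03] shift(final axes) cm [-0.01  0.3   0.63] shift(now axes) [-0.01  0.3   0.63] F [ 1.4 -0.6 -3.9] open 0.0159
top drum 0.9879139065742493 -1.0 -0.5
side drum 0.9519134759902954 0.0 -3.0
side handle 0.9664453268051147 0.0 -3.6666666666666665
```

```bash
python3 -m jog '[[[0,0,0,0,1,1.7,0],[0,0,0,0,1.3,2.2,0],[0,0,0,0,1.3,2.2,0],[0,0,0,0,1,1.7,0],[0,0,0,0,0.5,0.9,0]]]' 60
python3 -m jog '[[[0,0,0,0,0,0,0],[0,0,0,0,0,0,0],[0,0,0,0,0,0,0]]]' 60
python3 -c "
from h import *
plan([.5339,.3405,.1223],74,30)"
```

```text
t: 16.23
tool_pos: [0.5328, 0.3408, 0.1723]
orientation: [-0.411, -2.934, 0.79]
force: [0.5, -0.8, -3.1]
opening: 0.0153
t: 16.48
tool_pos: [0.5345, 0.3421, 0.1774]
orientation: [-0.414, -2.94, 0.785]
force: [-0.2, -0.1, -2.9]
opening: 0.0158
t 16.48 pos [0.5345 0.3421 0.1774] turn [ 0.11  0.07 -0.04] shift(final axes) cm [0.02 2.61 4.86] shift(now axes) [0.03 2.6  4.86] F [-0.2 -0.1 -2.9] open 0.0158
```

```bash
python3 -m jog '[[[0,0,0,0,0.5,0.9,0],[0,0,0,0,0.5,0.9,0],[0,0,0,0,0.5,0.9,0],[0,0,0,0,0.4,0.7,0],[0,0,0,0,0.2,0.4,0]]]' 60
python3 -m jog '[[[0,0,0,0,0,0,0],[0,0,0,0,0,0,0]]]' 60
python3 -c "
from h import *
plan([.5339,.3405,.1223],74,30)"
```

```text
t: 16.9
tool_pos: [0.5328, 0.3404, 0.1295]
orientation: [-0.411, -2.935, 0.79]
force: [0.8, -0.4, -2.8]
opening: 0.0156
t: 17.07
tool_pos: [0.5333, 0.3407, 0.1313]
orientation: [-0.412, -2.937, 0.789]
force: [-0.2, 0.4, -3.8]
opening: 0.0156
t 17.07 pos [0.5333 0.3407 0.1313] turn [-0.07 -0.04  0.03] shift(final axes) cm [-0.06  0.45  0.78] shift(now axes) [-0.06  0.45  0.78] F [-0.2  0.4 -3.8] open 0.0156
```

```bash
python3 -m jog '[[[0,0,0,-0.06,0.15,0.26,0],[0,0,0,0,0.15,0.26,0],[0,0,0,0,0.1,0.17,0],[0,0,0,0,0,0,0],[0,0,0,0,0,0,0]]]' 60
python3 -m jog '[[[0,0,0,0,0.06,0.1,0],[0,0,0,0,0,0,0],[0,0,0,0,0,0,0]]]' 60
python3 -c "
from h import *
plan([.5339,.3405,.1223],74,30)"
```

```text
t: 17.48
tool_pos: [0.5341, 0.3407, 0.1238]
orientation: [-0.413, -2.937, 0.788]
force: [0.2, -0.7, -3.2]
opening: 0.0158
t: 17.73
tool_pos: [0.5343, 0.3407, 0.1229]
orientation: [-0.413, -2.938, 0.788]
force: [-0.3, -0.5, -3.5]
opening: 0.0155
t 17.73 pos [0.5343 0.3407 0.1229] turn [-0.02 -0.   -0.  ] shift(final axes) cm [0.03 0.01 0.07] shift(now axes) [0.03 0.01 0.07] F [-0.3 -0.5 -3.5] open 0.0155
```

```bash
python3 -m jog '[[[0,0,0,0,0.03,0.06,0],[0,0,0,0,0,0,0],[0,0,0,0,0,0,0]]]' 60
python3 -m jog '[[[0,0,0,0,0.05,0.08,0],[0,0,0,0,0,0,0],[0,0,0,0,0,0,0]]]' 60
python3 -c "
from h import *
plan([.5339,.3405,.1223],74,30)"
```

```text
t: 17.98
tool_pos: [0.5342, 0.3405, 0.1223]
orientation: [-0.413, -2.937, 0.788]
force: [0.2, -2.5, -0.2]
opening: 0.0157
t: 18.23
tool_pos: [0.5343, 0.3404, 0.1218]
orientation: [-0.413, -2.938, 0.789]
force: [-1.7, -4.2, 5.6]
opening: 0.0155
t 18.23 pos [0.5343 0.3404 0.1218] turn [-0.05  0.   -0.02] shift(final axes) cm [ 0.04 -0.03 -0.04] shift(now axes) [ 0.04 -0.03 -0.04] F [-1.7 -4.2  5.6] open 0.0155
```

Seated. Back off half a millimetre and release slowly with low force.

```bash
python3 -m jog '[[[0,0,0,0,-0.03,-0.05,0],[0,0,0,0,0,0,0],[0,0,0,0,0,0,0]]]' 5
python3 -m jog '[[[0,0,0,0,0,0,2],[0,0,0,0,0,0,2.5],[0,0,0,0,0,0,4],[0,0,0,0,0,0,6],[0,0,0,0,0,0,8]]]'
python3 -m jog '[[[0,0,0,0,0,0,9.3],[0,0,0,0,0,0,9.3],[0,0,0,0,0,0,9.3],[0,0,0,0,0,0,9.3],[0,0,0,0,0,0,9.3]]]'
python3 -m jog '[[[0,0,0,0,0,-1,9.3],[0,0,0,0,0,-2,9.3],[0,0,0,0,0,-3,9.3],[0,0,0,0,0,-3,9.3],[0,0,0,0,0,-3,9.3]]]'
python3 -m jog '[[[0,0,0,2,0,-2,9.3],[0,0,0,3,0,0,9.3],[0,0,0,4,0,0,9.3],[0,0,0,4,0,0,9.3],[0,0,0,0,0,0,9.3]]]'
python3 -c "
from h import *
cs={n:robot.read_camera(n) for n in('top','side')}
for l in 'roller_grip drum_mid cradle oiler work_shoe thread_spool'.split():
  r=[robot.pinpoint(cs[n],l) for n in('top','side')]
  if all(r): print(l,[(x[0]['point'],x[0]['confidence']) for x in r],tri(cs['top'],r[0][0]['point'],cs['side'],r[1][0]['point']))
o=[cv2.imread('pics/%s0.png'%n)[:,:,::-1] for n in('top','side')]
C=[cs['top']['img'][140:300,100:300],cs['side']['img'][130:300,190:400],o[0][140:300,100:300],o[1][130:300,190:400]]
C=[cv2.resize(x,(390,300),interpolation=cv2.INTER_CUBIC) for x in C]
cv2.imwrite('pics/end.png',np.vstack([np.hstack(C[:2]),np.hstack(C[2:])])[:,:,::-1]);print(robot.read_state()['t'],robot.read_state()['force'])
"
```

```text
t: 18.48
tool_pos: [0.5343, 0.3409, 0.1219]
orientation: [-0.413, -2.938, 0.787]
force: [-0.2, -2.4, 4.0]
opening: 0.0162
t: 18.9
tool_pos: [0.5341, 0.341, 0.1214]
orientation: [-0.412, -2.938, 0.787]
force: [0.9, 0.3, 0.1]
opening: 0.0407
t: 19.32
tool_pos: [0.5342, 0.3408, 0.1217]
orientation: [-0.413, -2.938, 0.787]
force: [-0.2, 0.2, -0.1]
opening: 0.0736
t: 19.73
tool_pos: [0.5506, 0.3991, 0.2276]
orientation: [-0.413, -2.938, 0.787]
force: [1.6, 0.4, 0.7]
opening: 0.0927
t: 20.15
tool_pos: [0.422, 0.447, 0.2436]
orientation: [-0.403, -2.937, 0.788]
force: [0.4, 1.0, -0.4]
opening: 0.093
roller_grip [([143.7, 219.8], 0.64), ([240.9, 150.7], 0.66)] (array([0.53257257, 0.33868097, 0.15163472]), np.float64(0.005237707019986612))
drum_mid [([176.4, 231.5], 0.9), ([241.6, 200.5], 0.59)] (array([0.52230798, 0.29439208, 0.04455336]), np.float64(0.0071175307136027545))
cradle [([173.9, 231.8], 0.85), ([240.3, 201.1], 0.85)] (array([0.5209033 , 0.3003922 , 0.04031985]), np.float64(0.009317908085607018))
work_shoe [([276.3, 149.2], 0.8), ([354.7, 251.7], 0.94)] (array([0.72424031, 0.08495866, 0.00183911]), np.float64(0.002162594253161333))
thread_spool [([257.9, 221.7], 0.89), ([275.6, 251.7], 0.83)] (array([0.55979881, 0.12259736, 0.00370629]), np.float64(0.007432772473905217))
20.85 [ 0.19262485 -0.21826493  0.20718926]
```

View pics/end.png

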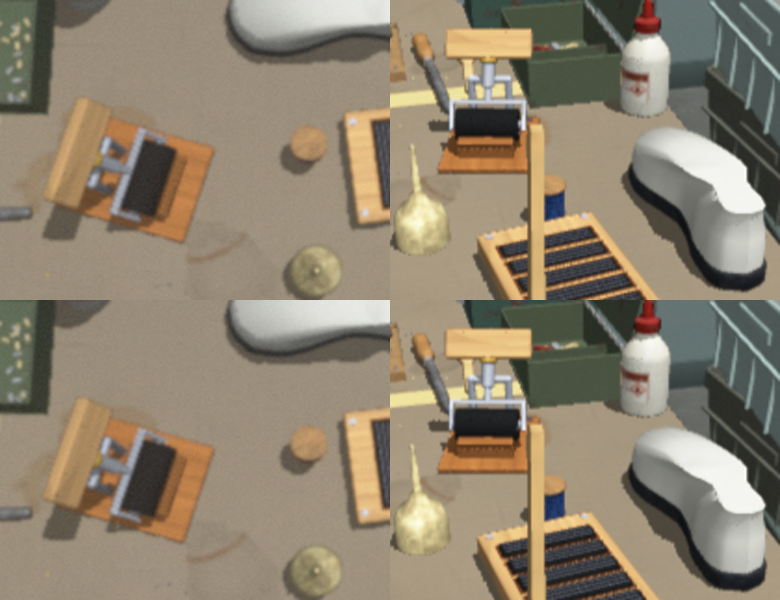

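The roller, the bystanders and the stand look the same as at the start (top row now, bottom row before), and the strips stand visibly lower.

```bash
python3 -c "
from plant import robot
print(robot.close_job())"
```

```text
the job is handed in; nothing more can be done
None
```

I took the roller from its stand by the handle and rolled it in one pass from strip 6 to strip 1, about 160 mm. I then set it back in its stand, let go and moved the arm clear. The job was handed in at about t = 21 s of the 61 s allowed.

- **Pressing force:** the wrist read 8–11 N at the end of each move during the pass. With the roller's weight added, that is about 11–14 N on the board.
- **Strips:** edges measured in the side view after rolling show all six with the same 24 mm outline, which fits fully home. An earlier image-shift check of the strips gave no usable result, because the match was poor.
- **Drum turn:** I could not read this directly. About 160 mm of travel without slipping would be about 7 rad, against the 4.5 needed.
- **Roller in its stand:** in the last pictures it lies just as it did at the start. The network's points agree only roughly: the drum comes out about 7 mm from the cradle point, with rays missing each other by 7–9 mm.
- **Bystanders:** the shoe and thread spool measured within about 10 mm of their first positions. The oil can was not located again by the network, but it looks unmoved in both views.
- **Contact at the end:** the wrist force was about zero with the gripper clear of everything.

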